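# Level the cooker's sprung shelf with its foot, under hand pressure

### The arm

A 7-joint arm with a two-finger parallel gripper is mounted at the origin on the work surface. World frame = base frame: x ahead of the robot, y to its left, z up, the work surface at z = 0. Lengths are in mm, angles in degrees, forces in N, time in s.
With the tool pointing down it reaches from about 400 to 750 mm from the base axis. Payload 19.5 kg.
Tool frame: the origin (TCP) lies between the finger pads; the fingertips stand 17 mm ahead of it and the grasp point (between the pads) lies 2 mm behind it; z points along the fingers, y is the line along which they close (so a half turn about z gives the same grasp; the last joint's range is limited). The gripper opens to 85 mm and grips with 20 to 120 N. Pads are 22 mm wide; open, the fingers measure 114 mm over their backs; the gripper's body (76 mm by 85 mm) begins 54 mm behind the grasp point. The pads swing forward as they close: fully open they stand 13 mm farther back than shut.
Start: joints at [73.356, 40.479, -1.581, 85.061, 1.261, 54.483, -4.326], TCP at [141.583, -557.271, 248.268] pointing down, gripper open.
Joint ranges: [-155.06, 155.06], [-18.47, 123.98], [-90, 86.84], [0, 140.48], [-83.41, 263.41], [0, 116], [-161.91, 161.91]. Speed limits (degrees/s): [108.29, 108.29, 147.25, 147.25, 172.46, 172.46, 172.46].

### API

Orientations are given as [roll, pitch, yaw] about the fixed x, y, z axes, in that order (R = Rz(yaw) Ry(pitch) Rx(roll)).
In Python, from station import bot gives the robot as it stands.
- The arm moves only by the tool jog_arm, never from a script. Its arguments are lists of equal length, an entry for each row: "slide": the shift along the tool's x, y, z in mm, a list of three; "twist": the turn about the tool's z in degrees. A call has 1 to 10 rows; each row is the pose to reach, as a shift and turn from the pose commanded when the call began, along the tool's axes at that moment; what a row does not reach only later rows make up. A row lasts 1/8 s, in which the tool goes at most 62.5 mm and 10.7 degrees, less where a joint would pass 70% of its speed; a pose out of reach is approached as far as the arm can. A call with a gripper value outside its range is refused whole. "fingers" is the closure, from -1 (fully open) to 1 (shut), set as the call begins (left out, the last holds). The fingers move at their own pace and stop on an object; the grip force is fixed at half the most. Time passes only in rows, so rows that repeat a pose let the fingers close. It gives the time, the measured TCP pose, the force, the opening and the grip force at its end, in the units of the state.
- bot.observe(): the state, without advancing time (a new reading comes with each control period).
- bot.get_image(name): name is "scene" or "top" or "wrist"; returns the picture (384x512x3 uint8, red, green, blue); there is no depth.
- bot.camera_info(name): a dict with "fx", "fy", "cx", "cy" (pixels), "distortion" ([k1, k2, p1, p2, k3] as OpenCV has them; the pictures are not rectified), "T" (4x4, takes a point from camera to world coordinates). Camera axes: x right, y down, z forward; pixel columns grow to the right and rows downward; lengths in mm; the calibration is good to about 2 mm. A picture is of the moment at which its call begins: read the wrist's pose just before it. camera_info takes no time and is no camera call; for the wrist camera it gives the pose at the moment of the call.
- bot.finish_job(): hands the job in; it is judged then, once.
The state is a dict: "time": time; "joints": joint angles; "qvel": joint speeds; "joint_efforts": joint torques, N m; "ee_pos": TCP position; "eef_rot": TCP orientation; "force": force on the tool from outside, world axes, zero at the start; "moment": the same for the moment, N m; "grip_width": finger opening in mm; "grasp_force": force on a finger pad.
Only numpy, scipy, OpenCV 4.12 (cv2) and the standard library are available. Lean on these libraries where they do the work, as an engineer would, in place of code of your own. Each camera call takes 0.05 s, during which the arm holds its last target. There are 200 camera calls.

### The job

Level the sprung steel shelf between the two burners of the cooker. First swing the foot's clamp lever round until it points at the small stud (released), before touching the foot knob, and leave it there; then take the foot knob at the front of the shelf, press it firmly down so that the foot stands on its pad, and turn it until the bubble of the spirit level rests centred between the two rings. Finish while still holding the knob pressed down with the bubble centred; do not let go, keep the red burner knobs off and leave the pots and everything else where they stand.

Things in the scene. Friction and masses are not known exactly. Their poses are not given: they have to be found in the camera images.
- cooker: stainless two-burner cooker, 400 deep (x) x 740 wide (y), fixed to the counter, flat top 60 above the counter; origin under its centre, its x points to the rear, its y to its left as the robot sees it, z up. Its front faces the robot
- shelf: steel plate 310 deep x 200 wide x 6 between the burners, hinged at its rear edge (origin on the hinge); x points to the rear. Top 81 above the counter when level. Hinge springs hold its front about 6 above level until it is pressed down with about 4 N at the foot knob; then its foot, under the knob, stands on a pad and sets the front's height
- knob_grip (a point): middle of the foot knob's bar grip, on its turning axis (square to the shelf). The bar is 46 long (x of this point) x 14 wide (y) x 24 high, dark steel, on a round flange (diameter 56, 6 thick) that the fingertips can push down on; the flange's top is 12 below this point, the bar's top 12 above. 117 above the counter with the shelf level and the knob not pressed
- foot_screw: the foot's screw with the foot knob on it, 270 in front of the hinge on the shelf's centre line; origin on its axis at the shelf's top. Turning it clockwise seen from above screws the foot out and raises the shelf's front 3 mm per rad while pressed on the pad. Friction 0.06 N m, stays where left. Level lies 0.5 to 1.6 rad clockwise of the start, within its stops
- foot_press (a joint): how far the foot knob is pressed into the shelf on its own spring, in m: 0 to 0.016, 800 N/m. The first 4 to 5 mm of spring bring the lifted shelf down onto its foot; pressed 8 mm or more the foot stands firmly on the pad. Springs back when let go. While it is held, turning the knob clockwise presses it further if the hand keeps its height
- bubble (a joint): place of the bubble along the vial in m, 0 in the middle, plus towards the rear of the cooker, -0.022 to 0.022. It floats to the higher end: 16 mm for each degree of shelf tilt, so about -10 mm for each rad of clockwise turn of the foot knob while pressed. The bubble is 15 long, between two black rings 22 apart
- vial_centre (a point): top of the middle of the vial of the spirit level, an aluminium bar 190 long x 26 wide x 30 high stuck to the shelf front to rear, 55 right of its centre line, vial 155 behind the foot knob's axis; this point is 42 above the shelf's top
- lever_grip (a point): middle of the grip post of the foot's clamp lever: upright black round post, diameter 15, 36 tall, foot at 78 and top at 114 above the counter, on a flat steel lever 88 long, 75 from its pivot. The point's minus x points from the pivot out along the lever. The upright pivot is on the cooker's top, 115 in front of the cooker's centre and 155 left of it
- clamp_lever (a joint): swing of the clamp lever in rad: 0 points straight at the cooker's front, growing clockwise seen from above towards the cooker's left (1.57 points left), 0 to 1.9. Stays where it is left (friction 0.12 N m, about 1.6 N at the post)
- stud_top (a point): top of a small upright dark steel stud, diameter 12, 15 tall, on the cooker's top 100 from the lever's pivot, just beyond the reach of the lever's end; it marks the clamp's released setting (somewhere from 0.95 to 1.45 rad of swing). The point's minus x points from the pivot to the stud
- burner_knob_left (a joint): left red burner knob on the cooker's front, rad, 0 is off
- burner_knob_right (a joint): right red burner knob on the cooker's front, rad, 0 is off
- pot: tall aluminium pot with a domed glass lid and two side loops, diameter 170, height 250 with the lid knob; stands on one of the two burners; origin under its centre
- saucepan: small open steel saucepan, diameter 150, height 75, with a black handle of 200 from its centre rising to 95 above its base; stands on the other burner; origin under its centre
- ramekin: white ceramic ramekin, diameter 72, height 42, on the cooker's top right of the shelf; origin under its centre
- pot_clip: black silicone pot holder clip, 75 x 50 x 32, on the cooker's top at the front right; origin under its centre
- skimmer: steel skimmer with a perforated disc of diameter 100 and a straight handle, 300 long, lying on the counter right of the cooker; origin under the join of disc and handle

How it is judged (in metres and radians):
On the way, in this order (a step that is already met when the one before it is completed fails the run):
1. the clamp lever points at the stud (angle between the x axis of lever_grip and the x axis of stud_top, either way round below 0.11 rad), for 0.2 s.
2. the foot knob is pressed down and the bubble is centred (value of joint foot_press above 0.008 m and value of joint bubble between -0.003 and 0.003 m), for 0.3 s.
At the end, for the whole second after the job is handed in: The fingers still hold the foot knob (at least 2 N) and keep it pressed at least 8 mm into the shelf, the bubble rests within 3 mm of the middle, and the clamp lever still points at the stud to 0.11 rad; all this through the last second (all of step 2 and angle between the x axis of lever_grip and the x axis of stud_top, either way round below 0.11 rad and contact force between the fingers and foot_screw above 2 N); the arm keeps its last pose, push and grip.
It fails at once if the foot knob is touched or pressed before the clamp lever is released (not (angle between the x axis of lever_grip and the x axis of stud_top, either way round below 0.2 rad) and (contact force between the fingers and foot_screw above 1 N or value of joint foot_press above 0.004 m)).
It fails at once if a red burner knob is turned by more than 0.3 rad (value of joint any of burner_knob_left, burner_knob_right above 0.3 rad).
It fails at once if a pot, the ramekin, the clip or the skimmer is moved by more than 30 mm (distance of any of pot, saucepan, ramekin, pot_clip, skimmer from where it was at the start of the episode above 0.03 m).
It also fails if it takes over 51 s, if anything falls off the work surface, if the arm or the gripper's body presses on something with over 40 N, if the wrist force passes 120 N, or if a joint passes its speed limit or range.

## Working session

There is one attempt and no reset: what is moved stays moved. The work goes in short steps, Python scripts to look and compute and a tool call to move; the robot and the scene stay as the last step left them, time stands still between calls to the robot, and variables do not carry over. Pictures are saved under pics/ and viewed, at most 10 in all, crops included, and the job is handed in when it is done.

Besides the shell and the picture viewer there is one more tool, called as name([rows], argument=value, ...), one row to a line, values as JSON. jog_arm: Moves the arm, as the interface text tells. Its arguments: {"type":"object","properties":{"slide":{"type":"array"},"twist":{"type":"array"},"fingers":{"type":"number"}},"required":["slide","twist"]}

```bash
mkdir -p pics
cat > h.py <<'E'
import numpy as np, cv2
from station import bot
def snap(n,f):
    c=bot.camera_info(n); im=bot.get_image(n)
    cv2.imwrite(f'pics/{f}.png',im[:,:,::-1]); np.savez(f'pics/{f}.npz',K=np.array([[c['fx'],0,c['cx']],[0,c['fy'],c['cy']],[0,0,1.]]),d=np.array(c['distortion'],float),T=np.array(c['T']))
    return im
def ray(f,uv):
    z=np.load(f'pics/{f}.npz'); p=cv2.undistortPoints(np.array([[uv]],float),z['K'],z['d'])[0,0]
    T=z['T']; d=T[:3,:3]@np.array([p[0],p[1],1]); return T[:3,3],d/np.linalg.norm(d)
def plane(f,uv,h):
    o,d=ray(f,uv); return o+d*(h-o[2])/d[2]
def tri(a,ua,b,ub):
    o1,d1=ray(a,ua);o2,d2=ray(b,ub)
    s=np.linalg.lstsq(np.c_[d1,-d2],o2-o1,rcond=None)[0]
    p,q=o1+s[0]*d1,o2+s[1]*d2; return (p+q)/2,np.linalg.norm(p-q)
def proj(f,P):
    z=np.load(f'pics/{f}.npz'); Ti=np.linalg.inv(z['T'])
    return cv2.projectPoints(np.array([P],float),cv2.Rodrigues(Ti[:3,:3])[0],Ti[:3,3],z['K'],z['d'])[0][0,0]
E
python3 - <<'E'
from h import *
np.set_printoptions(precision=1,suppress=True)
a=snap('scene','s0');b=snap('top','t0')
for f in('s0','t0'):
    z=np.load(f'pics/{f}.npz');print(z['T'],z['K'][0])
o=bot.observe();print(o['time'],o['ee_pos'],o['eef_rot'],o['force'])
E
```

```text
[[   0.3    0.8   -0.5 1264.1]
 [   1.    -0.2    0.2 -358.2]
 [   0.    -0.6   -0.8 1196.5]
 [   0.     0.     0.     1. ]] [438.5   0.  248.4]
[[   0.    -1.     0.2  367.4]
 [  -1.    -0.    -0.  -139.8]
 [   0.    -0.2   -1.  1384.5]
 [   0.     0.     0.     1. ]] [433.2   0.  255.7]
0.1 [ 141.6 -557.1  247.9] [-179.9    0.    14.3] [ 0.7 -0.4  0.5]
```

View pics/s0.png

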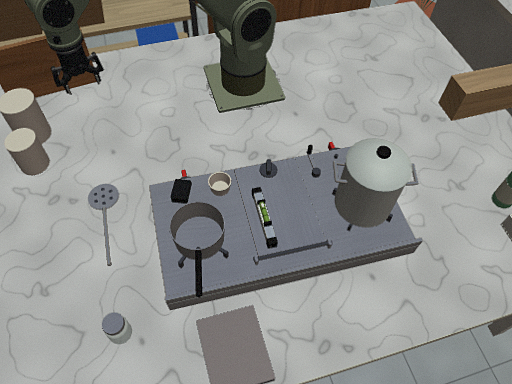

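View pics/t0.png

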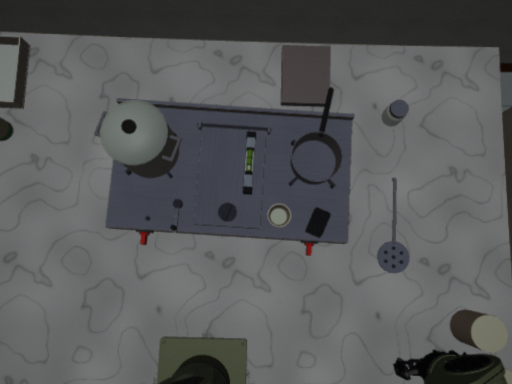

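The scene view shows the knob near (268,168), the lever post near (310,150) and its pivot near (316,172). In the top view the knob is at (228,212), the pivot at (178,203), the lever post at (174,227) and the stud at (148,218). I'll enlarge both.

Run:
```python
from h import *
a=cv2.imread('pics/s0.png')[130:205,240:350]; b=cv2.imread('pics/t0.png')[180:250,130:260]
a=cv2.resize(a,None,fx=5,fy=5,interpolation=2); b=cv2.resize(b,None,fx=4.2,fy=4.2,interpolation=2)
b=np.clip(b*1.7,0,255).astype(np.uint8)
c=np.zeros((a.shape[0]+b.shape[0]+0,max(a.shape[1],b.shape[1]),3),np.uint8);c[:a.shape[0],:a.shape[1]]=a;c[a.shape[0]:,:b.shape[1]]=b
c=c[:670];print(c.shape,a.shape,b.shape)
cv2.imwrite('pics/c0.png',cv2.resize(c,None,fx=.89,fy=.89))
```

```text
(669, 550, 3) (375, 550, 3) (294, 546, 3)
```

View pics/c0.png

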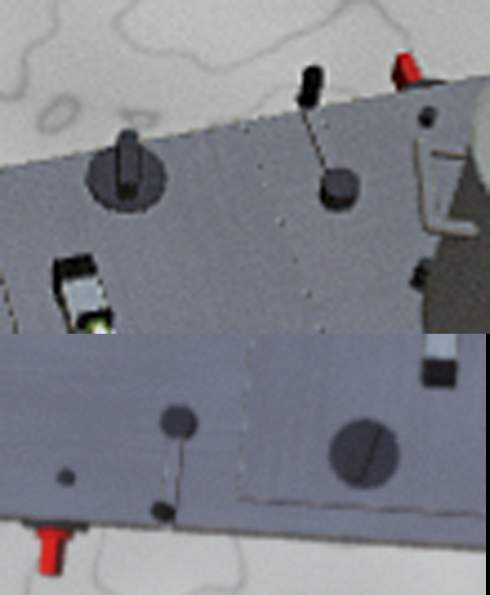

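Run:
```python
from h import *
np.set_printoptions(precision=1,suppress=True)
S=lambda x,y:(240+(x+.5)/4.45-.5,130+(y+.5)/4.45-.5)
t=lambda x,y:(130+(x+.5)/3.738-.5,180+(y-333.25)/3.738-.5)
for n,s,u in(('post top',S(313,73),t(162,512)),('stud',S(428,114),t(66,477)),('pivot',S(340,180),t(179,421)),('flange',S(126,180),t(365,453)),('bar',S(128,150),t(367,456))):
    print(n,*tri('s0',s,'t0',u))
P=lambda u,h:plane('t0',u,h)
print('post@114',P(t(162,512),114),'stud@75',P(t(66,477),75),'flange@105',P(t(365,453),110))
a,b=P(t(377,430),129),P(t(358,482),129);print('bar dir',np.degrees(np.arctan2(*(a-b)[[1,0]])),(a+b)/2)
fl,fr=P((107,228),60),P((347,242.5),60);print('front',fl,fr,np.degrees(np.arctan2(*(fl-fr)[[1,0]]))-90)
```

```text
post top [456.9  92.6 115.1] 0.054569744160676524
stud [485.8 178.5  74. ] 0.9421850828868288
pivot [532.6  88.6  85.7] 0.14573001349007822
flange [508.1 -64.1 109.6] 1.1675253632086742
bar [503.4 -65.  137.8] 3.665497598213992
post@114 [457.   92.9 114. ] stud@75 [485.8 178.7  75. ] flange@105 [508.3 -63.5 110. ]
bar dir -17.848329897298438 [503.9 -66.7 129. ]
front [453.4 301.2  60. ] [ 429.9 -427.8   60. ] -1.8432884924462485
```

jog_arm([
  [43,-20,-2],
  [86,-39,-4],
  [129,-59,-6],
  [172,-78,-8],
  [215,-98,-10],
  [258,-118,-12],
  [302,-137,-12],
  [302,-137,-12],
], twist=[-10,-20,-30,-40,-50,-60,-70,-75])

```text
time: 1.1
ee_pos: [403.0, -347.5, 260.1]
eef_rot: [179.9, -0.1, 89.8]
force: [-0.7, -0.1, -0.4]
grip_width: 85.1
grasp_force: 0.0
```

```bash
cat >> h.py <<'E'
def to(P,yaw):
    from scipy.spatial.transform import Rotation as Ro
    o=bot.observe(); R=Ro.from_euler('xyz',o['eef_rot'],degrees=True).as_matrix()
    dy=(yaw-o['eef_rot'][2]+180)%360-180
    print(round(o['time'],2),'pos',np.round(o['ee_pos'],1),np.round(o['eef_rot'],1),'F',np.round(o['force'],1),'j',np.round(o['joints'],0),'slide',np.round(R.T@(np.array(P)-o['ee_pos']),1),'twist',round(-dy,1))
E
python3 -c "
from h import *
to((420,-20,300),165)"
```

```text
1.1 pos [ 403.  -347.5  260.1] [ 1.799e+02 -1.000e-01  8.980e+01] F [-0.7 -0.1 -0.4] j [ 49.  37. -22.  93.  16.  54.  22.] slide [327.7  15.7 -39.4] twist -75.2
```

jog_arm([
  [47,2,-6],
  [94,4,-11],
  [141,7,-17],
  [188,9,-23],
  [235,11,-28],
  [282,14,-34],
  [328,16,-39],
  [328,16,-39],
  [328,16,-39],
], twist=[-9,-18,-28,-38,-48,-58,-68,-75,-75])

```text
time: 2.22
ee_pos: [420.8, -22.4, 299.2]
eef_rot: [180.0, -0.0, 164.2]
force: [0.4, 0.2, -0.5]
grip_width: 85.2
grasp_force: 0.0
```

```bash
python3 -c "
from h import *
to((420,-20,300),165)
snap('wrist','w1')
z=np.load('pics/w1.npz');print(z['T'].round(2))
for P in((457,92.8,114),(485.8,178.5,75),(508,-64,109)):print(proj('w1',P))"
```

```text
2.23 pos [420.8 -22.4 299.2] [180.   -0.  164.2] F [ 0.4  0.2 -0.5] j [ 27.  28. -45. 109.  25.  53.  44.] slide [ 1.4  2.1 -0.8] twist -0.8
[[ 2.7000e-01  9.3000e-01  2.6000e-01  3.5488e+02]
 [ 9.6000e-01 -2.6000e-01 -7.0000e-02 -3.3700e+00]
 [-0.0000e+00  2.7000e-01 -9.6000e-01  4.2513e+02]
 [ 0.0000e+00  0.0000e+00  0.0000e+00  1.0000e+00]]
[375.47758816 177.31694022]
[438.93431794 173.59392266]
[245.203921   255.11506882]
```

View pics/w1.png

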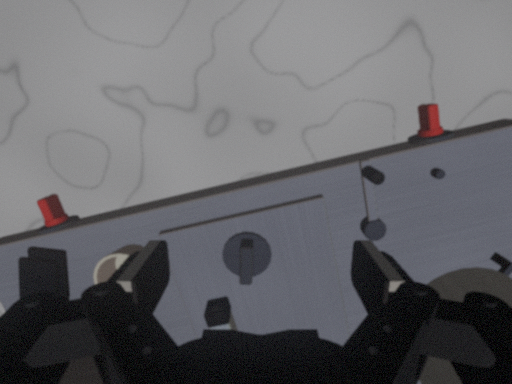

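The wrist view shows the post top at about (377,178), the stud at (438,173), the pivot at (373,229), and the knob flange at (247,255) with its bar running (247,240)–(246,283). All lie within a few pixels of my projections.

Run:
```python
from h import *
np.set_printoptions(precision=1,suppress=True)
t=lambda x,y:(130+(x+.5)/3.738-.5,180+(y-333.25)/3.738-.5)
S=lambda x,y:(240+(x+.5)/4.45-.5,130+(y+.5)/4.45-.5)
for n,u,s,k in(('post',(377,178),S(313,73),t(162,512)),('stud',(438,173.5),S(428,114),t(66,477)),('piv',(373,229),S(340,180),t(179,421)),('fl',(247,255),S(126,180),t(365,453))):
    print(n,*tri('w1',u,'t0',k),*tri('w1',u,'s0',s))
im=cv2.imread('pics/w1.png',0)[228:292,215:280]
m=(im<np.median(im[20:28,12:18])*0+45).astype(np.uint8); print(np.percentile(im,[2,10,30,50]))
c=plane('w1',(247,240),129),plane('w1',(245.5,283),129);print(c,np.degrees(np.arctan2(*(c[1]-c[0])[[1,0]])),(c[0]+c[1])/2)
to((457.5,92.7,190),177)
big=cv2.resize(cv2.imread('pics/w1.png')[220:300,205:290],None,fx=6,fy=6,interpolation=2)
cv2.imwrite('pics/k1.png',np.clip(big*2.2,0,255).astype(np.uint8))
```

```text
post [456.4  92.1 119.6] 0.6588028006780878 [457.4  92.9 115.9] 1.2598196460897777
stud [486.3 179.2  72.1] 0.5974949945013599 [485.7 177.9  74. ] 0.011904753602944691
piv [534.   90.8  74. ] 0.2225407303421791 [530.1  89.4  81.9] 1.156605807661297
fl [508.9 -62.8 107.2] 1.2375361726103395 [508.  -63.2 108.9] 2.5903206545574484
[44. 56. 61. 97.]
(array([482.1, -53.4, 129. ]), array([530.8, -69.5, 129. ])) -18.297540377431567 [506.4 -61.4 129. ]
2.27 pos [420.8 -22.7 299.1] [180.   -0.  164.1] F [ 0.7  0.5 -0.5] j [ 27.  28. -45. 109.  25.  53.  44.] slide [ -3.7 121.1 109.1] twist -12.9
```

View pics/k1.png

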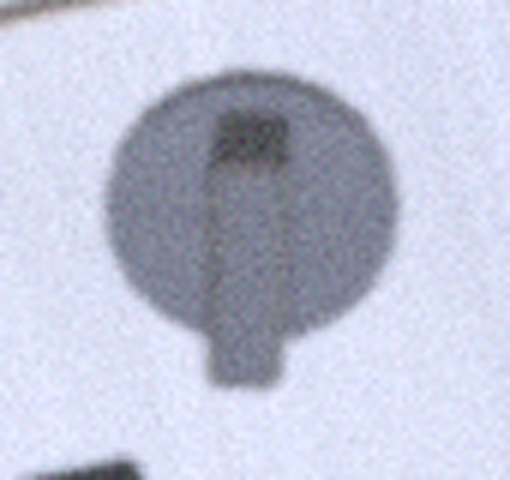

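The bar's top face runs along columns ~245–246 in the full picture, so the bar's direction is about −18°. Next I go above the post and down around it.

jog_arm([
  [-1,40,36],
  [-2,80,72],
  [-4,121,109],
  [-4,121,109],
  [-4,121,140],
  [-4,121,170],
  [-4,121,198],
  [-4,121,198],
], twist=[-4,-9,-13,-13,-13,-13,-13,-13])

```text
time: 3.28
ee_pos: [457.1, 92.0, 100.8]
eef_rot: [-179.9, -0.1, 177.1]
force: [-0.3, 0.4, 0.7]
grip_width: 85.7
grasp_force: 0.0
```

jog_arm([
  [0,0,0],
  [0,0,0],
  [0,0,0],
  [0,0,0],
  [0,0,0],
], twist=[0,0,0,0,0], fingers=1)

```text
time: 3.9
ee_pos: [457.7, 94.4, 101.8]
eef_rot: [179.9, 0.1, 177.3]
force: [-1.7, 6.6, 7.3]
grip_width: 13.2
grasp_force: 58.4
```

Run:
```python
from h import *
to((498,155.5,101),117.5)
# arc about pivot, in current tool frame
from scipy.spatial.transform import Rotation as Ro
o=bot.observe(); R=Ro.from_euler('xyz',o['eef_rot'],degrees=True).as_matrix()
c=np.array([532.3,89.2]); r=o['ee_pos'][:2]-c; print(r,np.hypot(*r),o['grip_width'],o['grasp_force'])
a0=np.degrees(np.arctan2(r[1],-r[0])); s=np.array([486,178.5])-c; a1=np.degrees(np.arctan2(s[1],-s[0])); print(a0,a1)
for a in np.linspace(a0,a1,11)[1:]:
    w=c+np.hypot(*r)*np.array([-np.cos(np.radians(a)),np.sin(np.radians(a))])
    print(np.round(R.T@np.r_[w-o['ee_pos'][:2],0],0),round(a-a0,1))
```

```text
3.9 pos [457.7  94.4 101.8] [1.799e+02 1.000e-01 1.773e+02] F [-1.7  6.6  7.3] j [  1.  49. -30. 115.  50.  29.  21.] slide [-37.4  63.    1. ] twist 59.8
[-74.56857896   5.16596954] 74.7473090460494 13.15651006447973 58.42127501964569
3.963010794386772 62.59429740170349
[-1.  8.  0.] 5.9
[-2. 15.  0.] 11.7
[-4. 23.  0.] 17.6
[-7. 30.  0.] 23.5
[-10.  36.   0.] 29.3
[-15.  43.   0.] 35.2
[-19.  49.   0.] 41.0
[-25.  54.   0.] 46.9
[-31.  59.   0.] 52.8
[-37.  63.   0.] 58.6
```

jog_arm([
  [-1,8,0],
  [-2,15,0],
  [-4,23,0],
  [-7,30,0],
  [-10,36,0],
  [-15,43,0],
  [-19,49,0],
  [-25,54,0],
  [-31,59,0],
  [-37,63,0],
], twist=[6,12,18,23,29,35,41,47,53,59])

```text
time: 5.15
ee_pos: [496.6, 157.3, 101.9]
eef_rot: [179.9, -0.2, 118.2]
force: [-9.6, 14.5, 10.3]
grip_width: 13.0
grasp_force: 58.8
```

jog_arm([
  [0,0,0],
  [0,0,0],
], twist=[0,0])

```text
time: 5.4
ee_pos: [496.9, 157.4, 101.9]
eef_rot: [179.9, -0.2, 118.4]
force: [-8.6, 18.6, 9.1]
grip_width: 13.2
grasp_force: 58.7
```

Run:
```python
from h import *
to((498,155.5,101),117.5)
p=bot.observe()['ee_pos']
for c in((532.3,89.2),(533,90)):print(np.degrees(np.arctan2(p[1]-c[1],c[0]-p[0])),np.hypot(p[0]-c[0],p[1]-c[1]),np.degrees(np.arctan2(178.5-c[1],c[0]-486)))
```

```text
5.4 pos [496.9 157.4 101.9] [179.9  -0.2 118.4] F [-8.6 18.6  9.1] j [-12.  50. -18. 105.  27.  30. -19.] slide [-2.2  0.1  0.9] twist 0.9
62.57030517823893 76.8506309180604 62.59429740170349
61.82863949852735 76.46943794073687 62.02841541861858
```

jog_arm([
  [0,0,0],
  [0,0,0],
  [0,0,0],
  [0,0,-25],
  [0,0,-55],
  [0,0,-90],
  [0,0,-140],
  [0,0,-140],
], twist=[0,0,0,0,0,0,0,0], fingers=0.3)

```text
time: 6.4
ee_pos: [498.4, 154.4, 244.2]
eef_rot: [179.7, 0.0, 118.2]
force: [-0.0, -0.5, -0.6]
grip_width: 29.8
grasp_force: 0.0
```

Run:
```python
from h import *
to((450,30,300),162)
```

```text
6.4 pos [498.4 154.4 244.2] [179.7   0.  118.2] F [-0.  -0.5 -0.6] j [ -7.  37. -25.  96.  20.  50. -12.] slide [ -86.8 -101.2  -56.2] twist -43.8
```

jog_arm([
  [-22,-25,-14],
  [-44,-50,-28],
  [-66,-76,-42],
  [-87,-101,-56],
  [-87,-101,-56],
  [-87,-101,-56],
], twist=[-10,-20,-30,-40,-44,-44], fingers=-1)

```text
time: 7.15
ee_pos: [449.6, 29.3, 297.0]
eef_rot: [180.0, -0.0, 162.2]
force: [0.2, -0.1, 0.2]
grip_width: 85.5
grasp_force: 0.0
```

Run:
```python
from h import *
to((506,-63,170),162)
snap('wrist','w2'); snap('top','t2')
a=cv2.imread('pics/w2.png'); b=cv2.resize(cv2.imread('pics/t2.png')[190:240,130:260],None,fx=4,fy=4,interpolation=2)
b=np.clip(b*1.7,0,255).astype(np.uint8)
c=np.zeros((584,520,3),np.uint8);c[:384,:512]=np.clip(a*1.5,0,255);c[384:]=b
cv2.imwrite('pics/c2.png',c)
```

```text
7.15 pos [449.6  29.3 297. ] [180.   -0.  162.2] F [ 0.2 -0.1  0.2] j [ 18.  30. -42. 104.  25.  55.  37.] slide [-82.  -70.7 126.9] twist 0.2
```

View pics/c2.png

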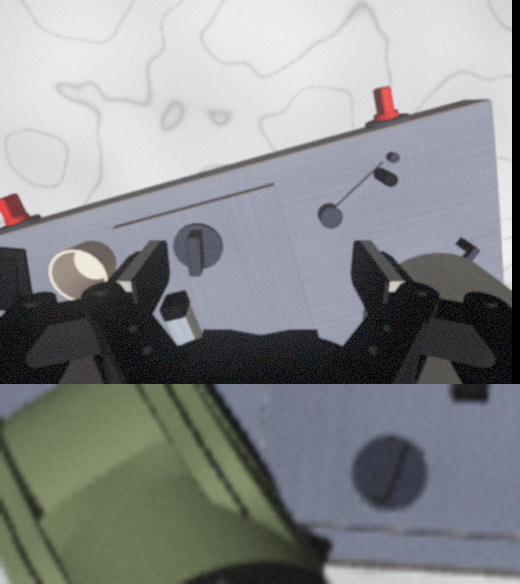

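The lever in the wrist view runs from the pivot (330,215) towards the stud top (393,156), with the post top near (388,180). The knob flange is at (198,246) and its bar still runs nearly vertically at columns 194–196.

Run:
```python
from h import *
np.set_printoptions(precision=1,suppress=True)
P=lambda u,h,f='w2':plane(f,u,h)
post=P((388.5,180.5),114);stud=P((393,156),75);piv=P((330,212),82);fl=P((198,246),110)
ang=lambda v:np.degrees(np.arctan2(v[1],-v[0]))
print(post,stud,piv,fl)
for c in(piv,np.array([532.5,89.3,0])):print(ang(post-c),np.hypot(*(post-c)[:2]),ang(stud-c),np.hypot(*(stud-c)[:2]))
a,b=P((340,206),77),P((382,164),77);print('lever edge',ang(b-a))
for f,n,e in(('w1',(245.9,247.7),(245.4,283.7)),('w2',(194.5,238),(195.5,275))):
    a,b=plane(f,n,134.5),plane(f,e,134.5);print('bar',(a+b)/2,np.hypot(*(b-a)[:2]),np.degrees(np.arctan2(*(b-a)[[1,0]])))
print(plane('w1',(247,255),110))
big=cv2.resize(cv2.imread('pics/w2.png')[135:285,160:410],None,fx=3.2,fy=3.2,interpolation=2)
cv2.imwrite('pics/k2.png',np.clip(big*2.2,0,255).astype(np.uint8))
```

```text
[496.7 154.9 114. ] [484.  178.8  75. ] [524.7  92.1  82. ] [507.2 -61.2 110. ]
65.9676437071226 68.75036221712828 64.85027357139377 95.74870158289232
61.3771352739054 74.70593803993759 61.5450311650344 101.7493943774774
lever edge 59.385389421973926
bar [508.  -62.3 134.5] 42.52412682269118 -17.25035621260187
bar [508.2 -59.9 134.5] 42.62470337754744 -19.879648014086957
[507.9 -61.8 110. ]
```

View pics/k2.png

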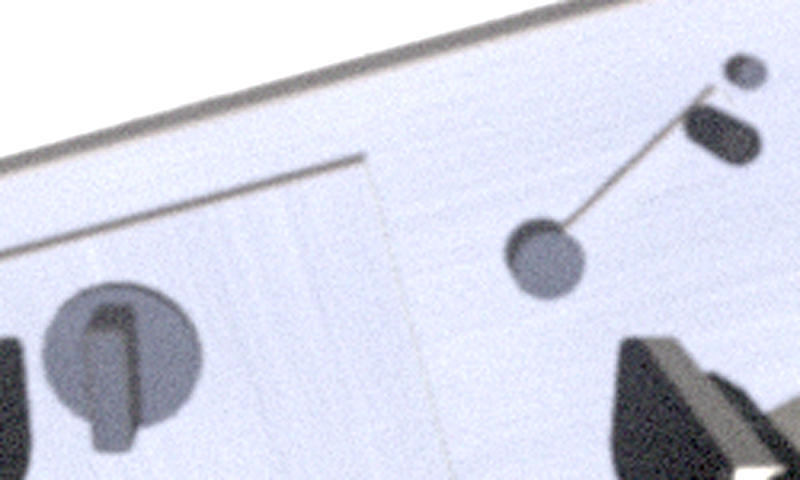

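The crop confirms the lever's end is just short of the stud and pointing at it. The pivot cap is at crop (546,262), the post top at (741,147) and the stud top at (748,73). The knob bar's top face runs (107,330)–(113,448). I'll recompute from these.

Run:
```python
from h import *
np.set_printoptions(precision=1,suppress=True)
k=lambda x,y:(160+(x+.5)/3.2-.5,135+(y+.5)/3.2-.5)
P=lambda x,y,h:plane('w2',k(x,y),h)
ang=lambda v:np.degrees(np.arctan2(v[1],-v[0]))
post=P(741,147,114);stud=P(748,73,75);foot=P(703,122,78)
for h in(78,82,86):
    piv=P(546,262,h);print(piv,'post',ang(post-piv),np.hypot(*(post-piv)[:2]),'foot',ang(foot-piv),np.hypot(*(foot-piv)[:2]),'stud',ang(stud-piv),np.hypot(*(stud-piv)[:2]))
for h in (132,135):
    a,b=P(107,328,h),P(113,449,h);print('bar',a,b,(a+b)/2,np.hypot(*(b-a)[:2]),np.degrees(np.arctan2(*(b-a)[[1,0]])))
print('fl',P(122,356,110))
```

```text
[532.   91.5  78. ] post 62.54774348901477 74.48671218744578 foot 62.82542166514538 75.52537999176073 stud 62.142934565777935 98.84537511375953
[530.3  91.   82. ] post 63.88962672917864 74.1376132729975 foot 64.14996684454758 75.18445726759873 stud 63.15155651118898 98.47894598645595
[528.6  90.5  86. ] post 65.24345636403729 73.82955104001387 foot 65.48585755423706 74.88406841230805 stud 64.16739490304037 98.14325712680986
bar [487.7 -54.6 132. ] [529.2 -68.7 132. ] [508.5 -61.6 132. ] 43.875297474371976 -18.759251399643457
bar [486.6 -53.5 135. ] [527.7 -67.4 135. ] [507.2 -60.5 135. ] 43.42292619084513 -18.75925139964346
fl [507.  -61.4 110. ]
```

The lever is within 1° of the stud. Next, the knob: axis at about (507.5, −62), bar at yaw 161.5.

jog_arm([
  [-28,-23,20],
  [-56,-46,50],
  [-83,-69,80],
  [-83,-69,110],
  [-83,-69,140],
  [-83,-69,155],
  [-83,-69,164],
  [-83,-69,164],
], twist=[0,0,0.5,0.5,0.5,0.5,0.5,0.5], fingers=0)

```text
time: 8.25
ee_pos: [507.8, -61.1, 133.4]
eef_rot: [180.0, 0.0, 161.8]
force: [1.1, -0.1, 0.1]
grip_width: 42.6
grasp_force: 0.0
```

jog_arm([
  [0,0,0],
  [0,0,0],
  [0,0,0],
  [0,0,0],
], twist=[0,0,0,0], fingers=1)

```text
time: 8.75
ee_pos: [507.8, -61.9, 133.5]
eef_rot: [-180.0, 0.0, 161.7]
force: [0.2, -4.6, 0.7]
grip_width: 12.6
grasp_force: 60.7
```

jog_arm([
  [0,0,4],
  [0,0,8],
  [0,0,12],
  [0,0,15],
  [0,0,18],
  [0,0,18],
], twist=[0,0,0,0,0,0])

```text
time: 9.5
ee_pos: [507.2, -61.9, 115.4]
eef_rot: [-179.9, -0.0, 161.7]
force: [-5.6, -5.1, 7.0]
grip_width: 12.7
grasp_force: 61.5
```

Run:
```python
from h import *
to((507.8,-62,111),130)
snap('scene','s3');snap('wrist','w3')
a=cv2.resize(cv2.imread('pics/s3.png')[140:260,215:345],None,fx=4.5,fy=4.5,interpolation=2)
cv2.imwrite('pics/k3.png',a)
```

```text
9.5 pos [507.2 -61.9 115.4] [-179.9   -0.   161.7] F [-5.6 -5.1  7. ] j [ 20.  50. -31. 106.  41.  36.  35.] slide [-0.6  0.1  4.4] twist 31.7
```

View pics/k3.png

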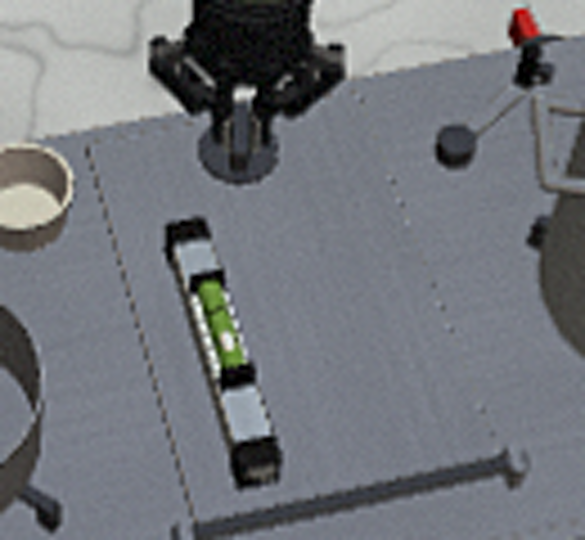

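The bubble (light patch at crop (230,345)) sits toward the rear end of the vial, as expected. I turn clockwise 0.5 rad and then measure.

jog_arm([
  [0,0,1],
  [0,0,1],
  [0,0,1],
  [0,0,1],
  [0,0,1],
  [0,0,1],
], twist=[5,10,16,22,28,28])

```text
time: 10.35
ee_pos: [507.4, -61.9, 114.7]
eef_rot: [-179.9, 0.0, 133.6]
force: [-6.2, -5.9, 7.6]
grip_width: 12.4
grasp_force: 61.7
```

```bash
cat >> h.py <<'E'
def strips(tag):
    to((507.8,-62,111),130)
    y=np.radians(-1.84); ex=np.array([np.cos(y),np.sin(y),0]); ey=np.array([-np.sin(y),np.cos(y),0])
    V=np.array([507.8,-62,0])+155*ex-55*ey+[0,0,121]
    out=[]
    for n in('scene','top','wrist'):
        f=n[0]+tag; im=snap(n,f); z=np.load(f'pics/{f}.npz'); Ti=np.linalg.inv(z['T'])
        s=np.arange(-50,50.1,.5); w=np.arange(-20,20.1,.5)
        G=V+s[None,:,None]*ex+w[:,None,None]*ey
        uv=cv2.projectPoints(G.reshape(-1,3),cv2.Rodrigues(Ti[:3,:3])[0],Ti[:3,3],z['K'],z['d'])[0].reshape(*G.shape[:2],2).astype(np.float32)
        r=cv2.remap(im[:,:,::-1].copy(),uv[...,0],uv[...,1],cv2.INTER_CUBIC); out.append(r)
    o=np.vstack(out); cv2.imwrite(f'pics/strip{tag}.png',cv2.resize(o,None,fx=2.4,fy=2.4))
E
python3 -c "
from h import *
strips('4')"
```

```text
10.35 pos [507.4 -61.9 114.7] [-179.9    0.   133.6] F [-6.2 -5.9  7.6] j [ 16.  48. -23. 106.  33.  32.  15.] slide [-0.3  0.3  3.7] twist 3.6
```

View pics/strip4.png

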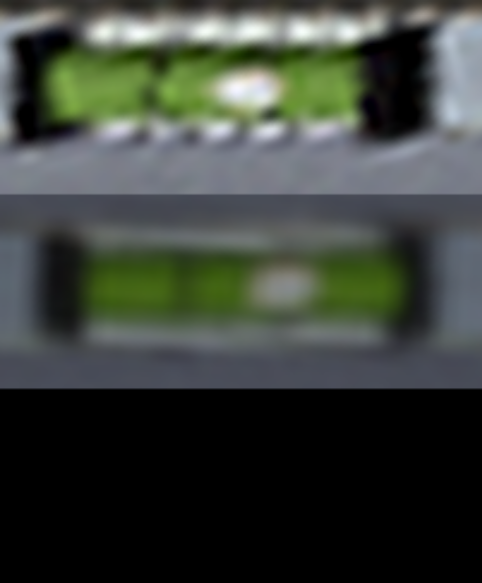

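The top strip (4.8 px/mm) shows the vial from 83 to 405, the front ring at 185 and the bubble centre at ~283, so the bubble is at about +8 mm. I turn 42° more.

jog_arm([
  [0,0,1],
  [0,0,1],
  [0,0,1],
  [0,0,1],
  [0,0,1],
  [0,0,1],
  [0,0,1],
  [0,0,1],
], twist=[6,12,18,24,30,36,42,42])

```text
time: 11.5
ee_pos: [507.5, -62.1, 113.8]
eef_rot: [-180.0, 0.1, 91.6]
force: [-4.1, -7.5, 11.0]
grip_width: 12.6
grasp_force: 62.0
```

```bash
cat >> h.py <<'E'
def bub(tag):
    r=cv2.imread(f'pics/strip{tag}.png'); r=cv2.resize(r,(201,243),interpolation=cv2.INTER_AREA).astype(float)
    for i,n in enumerate(('scene','top')):
        b=r[81*i:81*i+81]; g=b[...,1]-b[...,0]   # green minus blue: vial
        row=np.argmax((g>60).sum(1)); rows=slice(row-3,row+4) if 0 else None
        m=(g>45); ys=np.where(m.sum(1)>40)[0]; yc=int(ys.mean()); band=b[yc-5:yc+6]; gg=(band[...,1]-band[...,0]).mean(0); lum=band[...,0].mean(0)
        xs=np.where(gg>0.5*gg.max())[0]; lo,hi=xs[0],xs[-1]; w=lum-np.median(lum[lo:hi]); w=np.where((np.arange(201)>lo+4)&(np.arange(201)<hi-4)&(w>.5*w[lo+4:hi-4].max()),w,0)
        ring=lo+8+np.argmin(band[...,1].mean(0)[lo+8:hi-8])
        print(n,'ends',lo/2,hi/2,'bubble rel mid',round((w*np.arange(201)).sum()/w.sum()/2-(lo+hi)/4,1),'darkest',ring/2-(lo+hi)/4)
E
python3 -c "
from h import *
bub('4');strips('5');bub('5')"
```

```text
scene ends 10.0 74.0 bubble rel mid 9.3 darkest -10.5
top ends 18.0 83.5 bubble rel mid 8.3 darkest -12.75
11.5 pos [507.5 -62.1 113.8] [-1.80e+02  1.00e-01  9.16e+01] F [-4.1 -7.5 11. ] j [ 10.  47. -12. 106.  19.  28. -13.] slide [0.1 0.3 2.8] twist -38.4
scene ends 9.5 74.0 bubble rel mid 2.2 darkest 12.75
top ends 18.5 83.5 bubble rel mid 1.5 darkest -11.0
```

View pics/strip5.png

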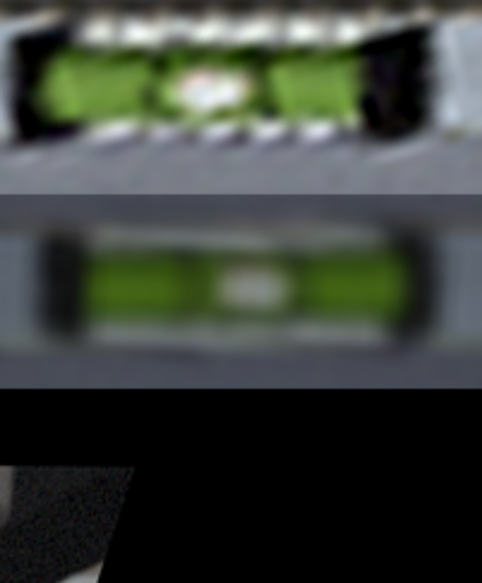

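In strip 5 the bubble lies between both rings: scene rings 155/268 with bubble 210, top rings 192/300 with bubble 252. It is centred to about +0.5 mm, so I add a small trim and let it settle.

jog_arm([
  [0,0,0],
  [0,0,0],
  [0,0,0],
  [0,0,0],
  [0,0,0],
  [0,0,0],
], twist=[3,3,3,3,3,3])

```text
time: 12.4
ee_pos: [507.5, -62.2, 113.8]
eef_rot: [-180.0, 0.1, 88.7]
force: [-4.0, -7.0, 11.2]
grip_width: 12.3
grasp_force: 62.1
```

```bash
python3 -c "
from h import *
strips('6');bub('6')
r=cv2.imread('pics/strip6.png')
for n,row in(('scene',88),('top',287)):
    print(n,np.round(cv2.resize(r[row-14:row+15].mean(0)[None],(120,1),interpolation=cv2.INTER_AREA)[0,30:80,1]).astype(int).tolist())
print(bot.finish_job())"
```

```text
12.4 pos [507.5 -62.2 113.8] [-1.80e+02  1.00e-01  8.87e+01] F [-4.  -7.  11.2] j [  9.  47. -11. 106.  18.  28. -15.] slide [0.2 0.3 2.8] twist -41.3
scene ends 9.5 74.5 bubble rel mid 1.6 darkest 12.0
top ends 18.5 83.5 bubble rel mid 1.2 darkest 11.5
scene [148, 147, 144, 137, 128, 115, 104, 97, 101, 112, 129, 147, 162, 171, 179, 188, 199, 207, 213, 216, 218, 218, 216, 214, 214, 217, 217, 211, 196, 177, 155, 132, 110, 95, 86, 85, 93, 109, 128, 145, 154, 157, 154, 150, 148, 148, 148, 148, 148, 149]
top [95, 95, 95, 95, 95, 96, 96, 96, 95, 96, 95, 92, 89, 86, 82, 79, 76, 75, 75, 76, 77, 80, 86, 93, 100, 108, 115, 120, 123, 126, 128, 129, 129, 128, 128, 127, 124, 120, 115, 109, 101, 92, 84, 77, 73, 73, 75, 79, 83, 87]
the job is handed in; nothing more can be done
None
```

I handed the job in with the clamp lever within about 1° of the stud, and the foot knob still gripped and pressed about 14 mm (11 N). The bubble is centred between the rings to roughly 1 mm, at 12.4 s of the 51 s limit. `finish_job` gave no verdict.

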